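Nip up a sink-side backnut with an adjustable wrench

ROBOT

A 7-joint arm with a two-finger parallel gripper is mounted at the origin on the work surface. World frame = base frame: x ahead of the robot, y to its left, z up, the work surface at z = 0. Lengths are in m, angles in rad, forces in N, time in s.
With the tool pointing down it reaches from about 0.425 to 0.925 m from the base axis. Payload 6.8 kg.
Tool frame: the origin (TCP) lies where the fingers leave the gripper's body, on its centre line; the fingertips stand 73 mm ahead of it and the grasp point (between the pads) lies 54 mm ahead of it; z points along the fingers, y is the line along which they close (so a half turn about z gives the same grasp; the last joint's range is limited). The gripper opens to 85 mm and grips with 20 to 120 N. Pads are 22 mm wide; open, the fingers measure 114 mm over their backs; the gripper's body (76 mm by 85 mm) begins 54 mm behind the grasp point. The pads swing forward as they close: fully open they stand 13 mm farther back than shut.
Start: joints at [1.174, 0.477, 0.022, 1.555, -0.011, 1.109, -0.083], TCP at [0.192, -0.647, 0.304] pointing down, gripper open.
Joint ranges: [-2.96, 2.96], [-0.34, 2.1], [-1.41, 1.46], [0.24, 2.44], [-1.37, 4.51], [0.17, 1.92], [-2.96, 2.96]. Speed limits (rad/s): [2.39, 2.39, 3.14, 3.14, 3.14, 3.14, 3.14].

INTERFACE

Orientations are given as a rotation vector (axis times angle).
In Python, from bench import r, grab_frame, camera_info gives the robot as it stands.
- The arm moves only by the shell command python3 -m pendant [OPENING] [FORCE], which reads ROWS from standard input. ROWS is one flat JSON list of numbers that holds 1 to 5 rows one after another, with no inner brackets; each row has 6 numbers: dx, dy, dz in m, then a rotation vector rx, ry, rz in rad; each row is the pose to reach, as a shift and turn from the pose commanded when the command began, along the tool's axes at that moment; what a row does not reach only later rows make up. A row lasts 1/10 s, in which the tool goes at most 0.05 m and 0.15 rad, less where a joint would pass 70% of its speed; a pose out of reach is approached as far as the arm can. OPENING is the finger opening in m, set as the command begins (- or left out keeps the last). The fingers move at their own pace and stop on an object; FORCE is the grip in N (left out, the last holds). Time passes only in rows, so rows that do not move let the fingers close. It prints the time, the measured TCP pose, the force, the opening and the grip force at its end. Input that does not fit is refused with a message, and nothing moves.
- r.get_obs(): the state, without advancing time (a new reading comes with each control period).
- grab_frame(name): name is "side" or "top" or "wrist"; returns (picture, depth): 384x512x3 uint8, blue, green, red; 384x512 float32, m along the optical axis (not along the pixel's ray), 0 where there is no reading.
- camera_info(name): a dict with "camera_matrix" (3x3 intrinsics, pixels), "R" (3x3) and "t" (3): a world point X has camera coordinates R X + t. Camera axes: x right, y down, z forward; pixel columns grow to the right and rows downward; lengths in m; the calibration is good to about 2 mm. A picture is of the moment at which its call begins: read the wrist's pose just before it. camera_info takes no time and is no camera call; for the wrist camera it gives the pose at the moment of the call.
- r.hand_in(): hands the job in; it is judged then, once.
The state is a dict: "clock": time; "joints": joint angles; "qvel": joint speeds; "tau": joint torques, N m; "tcp_pos": TCP position; "orientation": TCP orientation; "contact_force": force on the tool from outside, world axes, zero at the start; "moment": the same for the moment, N m; "grip_width": finger opening in m; "gripper_force": force on a finger pad.
Only numpy, scipy, OpenCV 4.12 (cv2) and the standard library are available. Lean on these libraries where they do the work, as an engineer would, in place of code of your own. Each camera call takes 0.05 s, during which the arm holds its last target. There are 200 camera calls.

TASK

The brass backnut of the blue-capped water fitting beside the sink is loose. Slide the open adjustable wrench onto it, flat on the worktop, brush the knurled worm with a fingertip, pressing just enough to roll it, until the jaws just fit the nut, and only then swing the handle clockwise (seen from above) until the nut is tight and stops, without forcing it further. Turn the nut with the wrench only, leave the wrench lying on it with the jaws closed, let go, and leave everything else where it is.

Things in the scene. Friction and masses are not known exactly. Their poses are not given: they have to be found in the camera images.
- wrench: adjustable wrench with a red handle, lying flat, loose, about 0.44 kg, 239 mm long. Origin on its underside where the nut's centre lies once the jaws are closed on it. x points from the handle out of the open mouth, z up, y from the fixed to the moving jaw. Fixed jaw's face at y = -18 mm, moving jaw's at y = opening - 18 mm. Head 15 mm thick, x = -64 to -22 mm, y = -39 to +26 mm
- throat (a point): bottom of the wrench's mouth, at x = -22, y = 0, z = 9 mm of the wrench and with its axes. The jaws reach 36 mm forward (x) from here and span 3.5 to 14.5 mm above the worktop. The inner corner of the nut is about 1 mm from here when the wrench is fully on
- handle_grip (a point): middle of the wrench's straight handle, at x = -150, y = 0, z = 6.5 mm of the wrench and with its axes. The handle is 26 mm wide (y), 13 mm thick and runs along x from 60 mm ahead of here to 75 mm behind
- jaw (a joint): opening between the two jaw faces in m; starts 2.7 to 5.3 mm wider than the nut. The worm moves it, 3.8 mm for a full turn of the worm, and its friction holds it where it is left, but a torque of over 1.4 N m on a nut that has stopped springs the jaws open. When the jaws meet the nut's flats the worm stalls and a fingertip just skids on it
- worm: knurled steel worm (thumb wheel) in the wrench's head, 17 mm across, 23 mm long, axis along the wrench's y. Origin at its centre, x = -42, y = 0, z = 9.2 mm of the wrench; its top is 2.7 mm proud of the head. Brushing its top towards the mouth (+x) closes the jaws, 1.4 mm at most per 20 mm. Stiff: takes 6 N along the rim, so press about 10 to 12 N, else it skids; over 45 N harms it
- fitting: brass through-deck water fitting fixed in the worktop: upright threaded stub 23 mm across with a blue cap (29 mm across, its top 46 mm above the worktop). Origin on its axis at worktop height, z up; it carries the hex backnut
- nut_top (a point): centre of the top of the brass hex backnut, 14 mm above the worktop. The nut is 36 mm across flats, 41.6 mm across corners and spans 2 to 14 mm above the worktop. x of this frame points to a corner, y is square to a flat; it turns with the nut. The wrench fits with its x axis along any of the six corner directions
- backnut (a joint): turn of the backnut in rad: 0 is tight against its stop, negative is loose; grows clockwise seen from above; starts at -0.78 to -0.5. It turns against a steady drag of 0.22 N m (0.2 to 0.5 N m in all with the wrench rubbing on the worktop) and stops hard at 0
- tape_reel: bystander: reel of white thread-seal tape lying flat, 52 mm across, 13 mm high; origin under its centre
- spare_nut: bystander: small spare brass hex nut lying flat on the worktop, 30 mm across flats, 10 mm high, loose (not the one to tighten); origin under its centre
- screwdriver: bystander: screwdriver with a yellow handle, 190 mm long, lying on the worktop
- mug: bystander: orange mug with a handle, 80 mm across, 95 mm high; origin under its centre
- sponge: bystander: yellow sponge with a green scouring side, 110 x 68 x 31 mm; origin under its centre
- pink_basin: bystander: pink bowl, 150 mm across, 60 mm high; origin under its centre
- soap_bottle: bystander: green washing-up bottle with a white cap, 60 mm across, 190 mm high; origin under its centre

How it is judged:
On the way, in this order (a step that is already met when the one before it is completed fails the run):
1. the wrench is on the nut and its jaws are closed to fit it (opening under 37.2 mm, the nut's centre within 6 mm of the wrench's origin, seen from above), the nut still loose (value of joint jaw below 0.0372 m and horizontal distance between nut_top and wrench below 0.006 m and value of joint backnut below -0.3 rad), for 0.2 s.
2. the nut has been turned tight with the wrench still on it (value of joint backnut above -0.04 rad and horizontal distance between nut_top and wrench below 0.008 m), for 0.2 s.
At the end, for the whole second after the job is handed in: the nut is tight (within 0.04 rad of its stop) and the wrench lies at rest flat on the worktop (its origin less than 6 mm above it, speed under 0.02 m/s), let go, with its jaws still closed on the nut (opening under 38.5 mm, the nut's centre within 10 mm of the wrench's origin) (value of joint backnut above -0.04 rad and horizontal distance between nut_top and wrench below 0.01 m and value of joint jaw below 0.0385 m and height (world z) of wrench below 0.006 m and linear speed of wrench below 0.02 m/s); the robot touches nothing.
It fails at once if the nut is turned while the jaws are loose on it (opening over 38 mm) (velocity of joint backnut above 0.15 rad/s and value of joint jaw above 0.038 m and value of joint backnut below -0.06 rad).
It fails at once if the worm is pressed with over 45 N (contact force between the fingers and worm above 45 N).
It fails at once if the tight nut is forced until the jaws spring open (over 38.5 mm) (value of joint backnut above -0.06 rad and value of joint jaw above 0.0385 m).
It fails at once if the fingers push the nut or the fitting itself (over 3 N) (contact force between the fingers and fitting above 3 N).
It fails at once if a bystander is moved by over 20 mm (distance of any of tape_reel, spare_nut, screwdriver, mug, sponge, pink_basin, soap_bottle from where it was at the start of the episode above 0.02 m).
It also fails if it takes over 64 s, if anything falls off the work surface, if the arm or the gripper's body presses on something with over 40 N, if the wrist force passes 120 N, or if a joint passes its speed limit or range.

## Working session

There is one attempt and no reset: what is moved stays moved. The work goes in short steps, Python scripts to look and compute and a shell command to move; the robot and the scene stay as the last step left them, time stands still between calls to the robot, and variables do not carry over. Pictures are saved under pics/ and viewed, at most 10 in all, crops included, and the job is handed in when it is done.

```bash
ls; mkdir -p pics; python3 - <<'E'
from bench import r,grab_frame,camera_info
import cv2,numpy as np
o=r.get_obs();print({k:np.round(v,3).tolist() for k,v in o.items()})
for n in("top","side"):
    im,d=grab_frame(n);cv2.imwrite(f"pics/{n}0.png",im);np.save(f"pics/{n}0.npy",d)
    c=camera_info(n);print(n,c)
E
```

```text
pics
{'clock': 0.0, 'joints': [1.174, 0.478, 0.022, 1.556, -0.012, 1.109, -0.083], 'qvel': [0.001, 0.001, -0.001, 0.001, -0.002, -0.001, -0.001], 'tau': [-0.001, -59.645, 1.608, -28.119, 0.012, 0.01, -0.0], 'tcp_pos': [0.192, -0.647, 0.303], 'orientation': [-3.107, -0.452, 0.001], 'contact_force': [-0.014, -0.044, 0.417], 'moment': [0.015, 0.012, -0.014], 'gripper_force': 0.0, 'grip_width': 0.085}
top {'camera_matrix': array([[496.03818184,   0.        , 246.43099989],
       [  0.        , 496.03818184, 189.84317823],
       [  0.        ,   0.        ,   1.        ]]), 'R': array([[ 2.09214638e-02, -9.99781122e-01,  1.57583631e-05],
       [-9.78793508e-01, -2.04854887e-02, -2.03822507e-01],
       [ 2.03778217e-01,  4.24884102e-03, -9.79007858e-01]]), 't': array([-0.05552833,  0.52960462,  1.32088776])}
side {'camera_matrix': array([[389.86148371,   0.        , 253.37858929],
       [  0.        , 389.86148371, 192.58530201],
       [  0.        ,   0.        ,   1.        ]]), 'R': array([[-0.99947571, -0.02779383, -0.01660775],
       [-0.00828072,  0.71530938, -0.69875884],
       [ 0.03130087, -0.69825496, -0.7151645 ]]), 't': array([0.5333326 , 0.06572824, 0.96063076])}
```

View pics/top0.png

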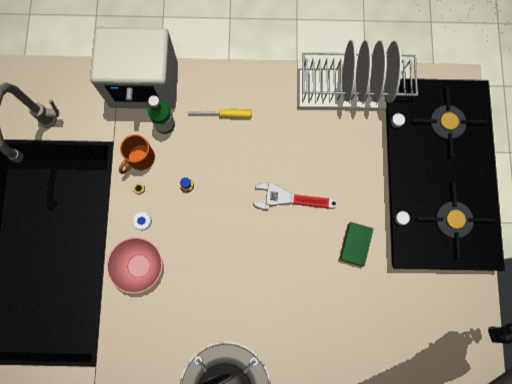

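The top view shows the wrench with its mouth towards the left (jaws ~(262,197), handle end ~(335,204)), and the fitting at ~(186,184). I'll enlarge both.

```bash
cat > h.py <<'E'
from bench import r,grab_frame,camera_info
import cv2,numpy as np
from scipy.spatial.transform import Rotation as Ro
def px2w(c,u,v,z):
    K=c["camera_matrix"];R=c["R"];t=c["t"]
    d=R.T@np.linalg.solve(K,[u,v,1.]);o=-R.T@t
    return o+d*(z-o[2])/d[2]
def w2px(c,X):
    p=c["camera_matrix"]@(c["R"]@np.asarray(X,float)+c["t"]);return p[:2]/p[2]
def totool(v):
    o=r.get_obs();return Ro.from_rotvec(o["orientation"]).inv().apply(v)
E
python3 - <<'E'
from h import *
im=cv2.imread("pics/top0.png")
c=im[165:225,165:345];cv2.imwrite("pics/c1.png",cv2.resize(c,None,fx=4.4,fy=4.4,interpolation=cv2.INTER_CUBIC))
c=camera_info("top")
for n,u,v,z in[("cap",186,183,.046),("worm",274,196,.018),("hend",335,204,.013),("tipF",262,187,.015),("tipM",258,207,.015)]:print(n,px2w(c,u,v,z).round(4))
E
```

```text
cap [0.5484 0.1251 0.046 ]
worm [ 0.522  -0.1229  0.018 ]
hend [ 0.5035 -0.2967  0.013 ]
tipF [ 0.5481 -0.0886  0.015 ]
tipM [ 0.4899 -0.0781  0.015 ]
```

View pics/c1.png

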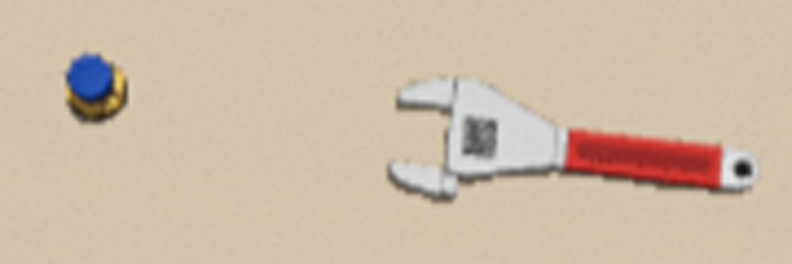

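The crop confirms fitting cap at crop (90,76), and the wrench with fixed jaw at the top (+X), moving jaw at the bottom, and worm at (480,136). Next, get the wrist camera mount and plan a closer look between the two.

```bash
python3 - <<'E'
from h import *
c=camera_info("wrist");o=r.get_obs();R=Ro.from_rotvec(o["orientation"]).as_matrix()
print(c["camera_matrix"].round(1).tolist());print("cam in tool",(R.T@(-c["R"].T@c["t"]-o["tcp_pos"])).round(4));print((R.T@c["R"].T).round(3))
print(R.round(3))
def move(pt,yaw): # yaw: angle of tool x in world
    Rt=np.column_stack([[np.cos(yaw),np.sin(yaw),0],[np.sin(yaw),-np.cos(yaw),0],[0,0,-1]])
    print(np.round(R.T@(np.array(pt)-o["tcp_pos"]),4),Ro.from_matrix(R.T@Rt).as_rotvec().round(3))
move([.5,-.05,.3],np.pi/2);move([.5,-.05,.3],0)
E
```

```text
[[311.4, 0.0, 252.3], [0.0, 311.4, 193.1], [0.0, 0.0, 1.0]]
cam in tool [ 0.0784 -0.0006 -0.0698]
[[-0.001 -0.952 -0.306]
 [ 1.    -0.001 -0.002]
 [ 0.001 -0.306  0.952]]
[[ 0.959  0.285 -0.001]
 [ 0.285 -0.959  0.002]
 [-0.    -0.002 -1.   ]]
[ 0.4651 -0.4842  0.0038] [-2.000e-03 -1.000e-03 -1.282e+00]
[ 0.4651 -0.4842  0.0038] [-0.002  0.     0.289]
```

```bash
R1="x"; 
echo '[0.168,-0.182,0.008,0,0,-0.43,0.168,-0.182,0.008,0,0,-0.43,0.168,-0.182,0.008,0,0,-0.43,0.168,-0.182,0.008,0,0,-0.43,0.168,-0.182,0.008,0,0,-0.43]' | python3 -m pendant
echo '[0.228,-0.095,0.008,0,0,-0.43,0.228,-0.095,0.008,0,0,-0.43,0.228,-0.095,0.008,0,0,-0.43,0.228,-0.095,0.008,0,0,-0.43,0.228,-0.095,0.008,0,0,-0.43]' | python3 -m pendant
echo '[0.247,0.009,0.008,0,0,-0.43,0.247,0.009,0.008,0,0,-0.43,0.247,0.009,0.008,0,0,-0.43,0.247,0.009,0.008,0,0,-0.43,0.247,0.009,0.008,0,0,-0.43]' | python3 -m pendant
echo '[0,0,0,0,0,0,0,0,0,0,0,0]' | python3 -m pendant
python3 - <<'E'
from h import *
o=r.get_obs();print({k:np.round(v,3).tolist() for k,v in o.items()})
c=camera_info("wrist");im,d=grab_frame("wrist");np.savez("pics/w1.npz",d=d,im=im,**c);cv2.imwrite("pics/w1.png",cv2.resize(im,None,fx=1.55,fy=1.55,interpolation=cv2.INTER_CUBIC))
E
```

```text
clock: 0.6
tcp_pos: [0.3019, -0.4225, 0.2956]
orientation: [-2.94, -1.105, 0.0]
contact_force: [0.8, -0.4, 0.1]
grip_width: 0.0852
gripper_force: 0.0
clock: 1.1
tcp_pos: [0.4108, -0.201, 0.2878]
orientation: [2.637, 1.707, -0.0]
contact_force: [1.4, -0.6, -0.1]
grip_width: 0.0856
gripper_force: 0.0
clock: 1.6
tcp_pos: [0.5203, 0.0205, 0.2797]
orientation: [-2.212, -2.23, 0.0]
contact_force: [-0.1, -0.8, 0.2]
grip_width: 0.0853
gripper_force: 0.0
clock: 1.8
tcp_pos: [0.5197, 0.0197, 0.2794]
orientation: [-2.209, -2.233, 0.001]
contact_force: [-0.4, -0.7, -0.0]
grip_width: 0.0851
gripper_force: 0.0
{'clock': 1.8, 'joints': [0.336, 0.307, -0.588, 1.917, 0.203, 0.978, -0.334], 'qvel': [0.039, -0.015, 0.036, 0.021, 0.004, 0.004, 0.006], 'tau': [-2.117, -42.281, -5.712, -26.217, -0.14, -0.142, -0.096], 'tcp_pos': [0.52, 0.02, 0.279], 'orientation': [-2.209, -2.233, 0.001], 'contact_force': [-0.389, -0.709, -0.046], 'moment': [-0.071, -0.013, -0.067], 'gripper_force': 0.0, 'grip_width': 0.085}
```

View pics/w1.png

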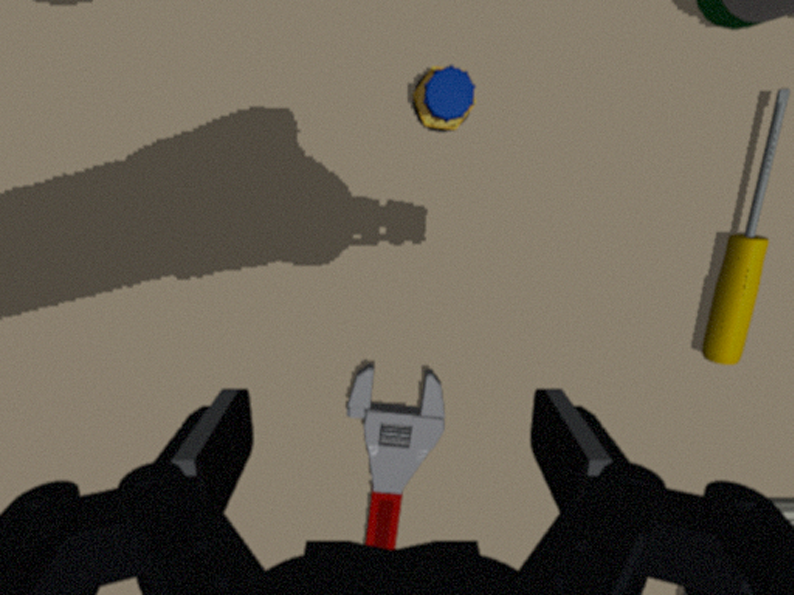

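The nut's hexagon is partly hidden by the cap (445,95). I'll go straight above it for its angle.

```bash

echo '[0.03,0.028,0.12,0,0,0,0.03,0.028,0.12,0,0,0,0.03,0.028,0.12,0,0,0,0.03,0.028,0.12,0,0,0]' | python3 -m pendant
python3 - <<'E'
from h import *
c=camera_info("wrist");im,d=grab_frame("wrist");np.savez("pics/w2.npz",d=d,im=im,**c)
u,v=w2px(c,[.548,.125,.014]);print(u,v)
u0,v0=int(u)-50,max(int(v)-50,0);cv2.imwrite("pics/w2.png",cv2.resize(im[v0:v0+100,u0:u0+100],None,fx=6,fy=6,interpolation=cv2.INTER_CUBIC));print(u0,v0)
E
```

```text
clock: 2.25
tcp_pos: [0.5455, 0.0472, 0.1564]
orientation: [-2.211, -2.226, 0.009]
contact_force: [-1.2, 0.1, -0.3]
grip_width: 0.0854
gripper_force: 0.0
258.8053515457586 95.1968929609703
208 45
```

View pics/w2.png

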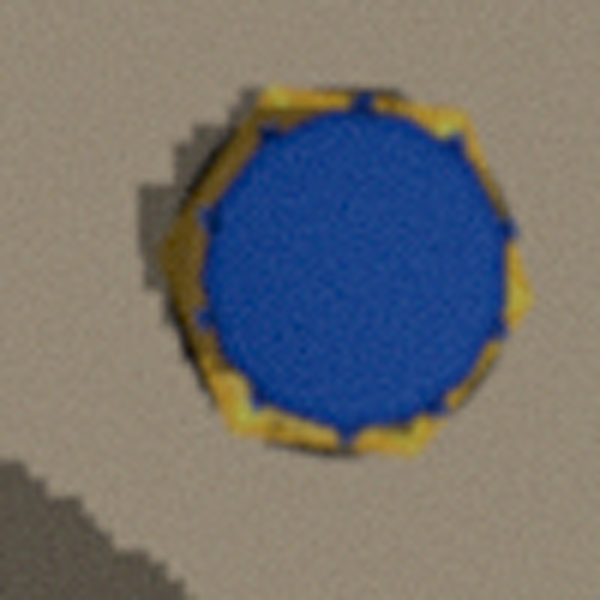

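Nut corners in the crop: about (270,90), (470,122), (530,295), (420,455), (235,432), (163,255). Now fit the hexagon and get the wrench's pose.

```bash
python3 - <<'E'
from h import *
from scipy.optimize import least_squares
c=np.load("pics/w2.npz")
P=np.array([px2w(c,208+a/6-.4,45+b/6-.4,.014)[:2] for a,b in[(270,90),(470,122),(530,295),(420,455),(235,432),(163,255)]])
C=P.mean(0);d=P-C;a=np.degrees(np.arctan2(d[:,1],d[:,0]));print("nut",C,np.hypot(*d.T)*2e3,a,"mod60",np.degrees(np.angle(np.exp(1j*np.radians(a*6)).mean()))/6)
cc=px2w(c,208+(357)/6-.4,45+(268)/6-.4,.046);print("cap",cc)
t=camera_info("top");im=cv2.imread("pics/top0.png");hsv=cv2.cvtColor(im,cv2.COLOR_BGR2HSV)
def axis(im,c,win):
    h=cv2.cvtColor(im,cv2.COLOR_BGR2HSV);m=((h[...,0]<8)|(h[...,0]>172))&(h[...,1]>150)&(h[...,2]>60)
    v,u=np.nonzero(m);k=(u>win[0])&(u<win[1])&(v>win[2])&(v<win[3]);u,v=u[k],v[k]
    W=np.array([px2w(c,a,b,.013)[:2] for a,b in zip(u,v)]);m=W.mean(0);_,_,V=np.linalg.svd(W-m);e=V[0]*np.sign(V[0][1])
    q=(W-m)@e;s=(W-m)@[-e[1],e[0]];print("red",m,"yaw",np.degrees(np.arctan2(e[1],e[0])),"along",q.min(),q.max(),"across",s.min(),s.max(),len(u));return m,e
m,e=axis(im,t,(280,345,180,225))
w=np.load("pics/w1.npz")
m1,e1=axis(w["im"],w,(220,270,310,360))
for n,x,y,z in[("worm",395,435,.0179),("tipM",370,363,.0145),("tipF",428,369,.0145),("innerM",371,402,.0145),("innerF",423,405,.0145)]:
    X=px2w(w,x/1.55,y/1.55,z);print(n,X.round(4))
X=px2w(t,165+480/4.4,165+136/4.4,.0179);print("worm top",X)
print("yaw worm-red",np.degrees(np.arctan2(*(X[:2]-m)[::-1])))
E
```

```text
nut [0.55235168 0.12767596] [41.02138351 40.13999656 39.55112638 40.80314862 40.63055462 40.09126277] [ 114.51855636   51.26381522   -4.79418116  -65.86593249 -126.81099881
  173.64353518] mod60 -6.337989818599091
cap [0.55213867 0.12830385 0.046     ]
red [ 0.51113077 -0.22781473] yaw 84.1130577272707 along -0.0485552998723613 0.04898656507313227 across -0.013248337251295584 0.013290465025436692 310
red [ 0.51394446 -0.20703559] yaw 85.34314128755878 along -0.030470824359796856 0.028445463861592503 across -0.012835124211193828 0.013369765844630526 674
worm [ 0.5235 -0.1199  0.0179]
tipM [ 0.5038 -0.0593  0.0145]
tipF [ 0.548  -0.0638  0.0145]
innerM [ 0.5044 -0.0926  0.0145]
innerF [ 0.5451 -0.0948  0.0145]
worm top [ 0.52232321 -0.12321093  0.0179    ]
yaw worm-red 83.89267876933204
```

```bash
cat >> h.py <<'E'
def go(x,y,z,yawdeg):
    "shift/turn in the tool's axes from the present pose to TCP target, tool down, tool x at yaw"
    o=r.get_obs();R=Ro.from_rotvec(o["orientation"]).as_matrix();a=np.radians(yawdeg)
    Rt=np.column_stack([[np.cos(a),np.sin(a),0],[np.sin(a),-np.cos(a),0],[0,0,-1]])
    v=R.T@(np.array([x,y,z])-o["tcp_pos"])
    print("shift",v.round(4),"turn",Ro.from_matrix(R.T@Rt).as_rotvec().round(3),"yaw now",np.degrees(np.arctan2(R[1,0],R[0,0])).round(2),"dist",np.linalg.norm(v).round(3))
E
python3 -c "
from h import *
go(.512,-.229,.15,84.3)"
```

```text
shift [-0.2759 -0.0363  0.0091] turn [-0.004  0.001  0.106] yaw now 90.37 dist 0.278
```

```bash

echo '[-0.276,-0.036,0.009,0,0,0.106,-0.276,-0.036,0.009,0,0,0.106,-0.276,-0.036,0.009,0,0,0.106,-0.276,-0.036,0.009,0,0,0.106,-0.276,-0.036,0.009,0,0,0.106]' | python3 -m pendant 0.055
echo '[-0.028,-0.004,0,0,0,0,-0.028,-0.004,0,0,0,0,-0.028,-0.004,0,0,0,0]' | python3 -m pendant
python3 -c "
from h import *
go(.512,-.229,.078,84.3)
c=camera_info('wrist');im,d=grab_frame('wrist');np.savez('pics/w3.npz',d=d,im=im,**c);cv2.imwrite('pics/w3.png',cv2.resize(im,None,fx=1.5,fy=1.5,interpolation=cv2.INTER_CUBIC))
for x,y,z in [(0.512,-.229,.013),(.5229,-.1215,.018)]: print(w2px(c,[x,y,z])*1.5)
"
```

```text
clock: 2.8
tcp_pos: [0.5168, -0.2031, 0.1545]
orientation: [2.327, 2.105, 0.001]
contact_force: [1.5, -0.2, 0.0]
grip_width: 0.0551
gripper_force: 0.0
clock: 3.1
tcp_pos: [0.5103, -0.2287, 0.1538]
orientation: [2.33, 2.104, 0.001]
contact_force: [0.3, 1.0, 0.1]
grip_width: 0.0551
gripper_force: 0.0
shift [0.     0.0016 0.0758] turn [ 0.002  0.001 -0.002] yaw now 84.16 dist 0.076
[382.27742565 312.37583689]
[382.53303271  63.53405949]
```

View pics/w3.png

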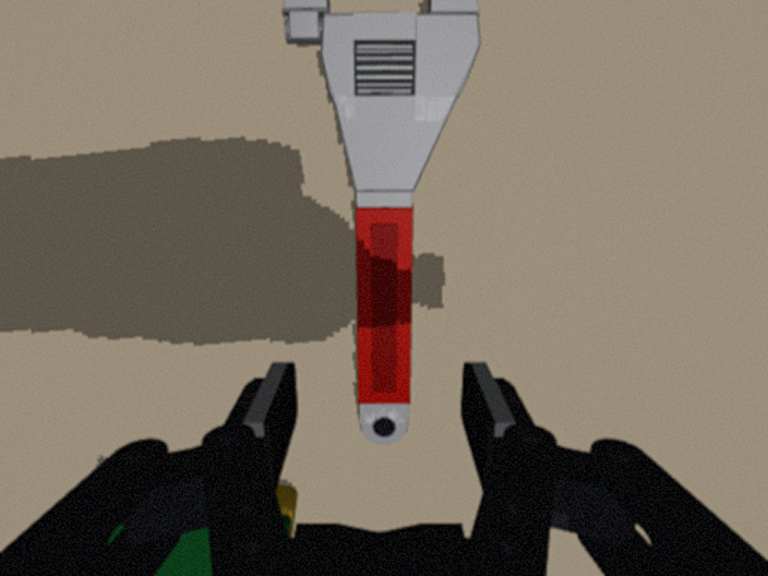

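Handle centred at column 385 between the fingers, worm at (385,68), i.e. ~2 mm nearer than assumed. Descend and grip lightly.

```bash

echo '[0,0.001,0.075,0,0,0,0,0.001,0.075,0,0,0,0,0.001,0.075,0,0,0]' | python3 -m pendant
echo '[0,0,0,0,0,0,0,0,0,0,0,0,0,0,0,0,0,0,0,0,0,0,0,0,0,0,0,0,0,0]' | python3 -m pendant 0.02 30
python3 - <<'E'
from h import *
c=camera_info("wrist");im,d=grab_frame("wrist");np.savez("pics/w4.npz",d=d,im=im,**c);cv2.imwrite("pics/w4.png",cv2.resize(im,None,fx=1.5,fy=1.5,interpolation=cv2.INTER_CUBIC))
go(.512,-.229,.078,84.3)
E
```

```text
clock: 3.45
tcp_pos: [0.51, -0.2247, 0.0747]
orientation: [-2.321, -2.11, 0.003]
contact_force: [-0.1, -0.2, -0.9]
grip_width: 0.055
gripper_force: 0.0
clock: 3.95
tcp_pos: [0.5131, -0.2266, 0.0789]
orientation: [2.325, 2.108, 0.003]
contact_force: [-0.3, 2.7, 8.2]
grip_width: 0.0253
gripper_force: 30.8
shift [-0.0025 -0.0009  0.0009] turn [0.004 0.    0.002] yaw now 84.41 dist 0.003
```

View pics/w4.png

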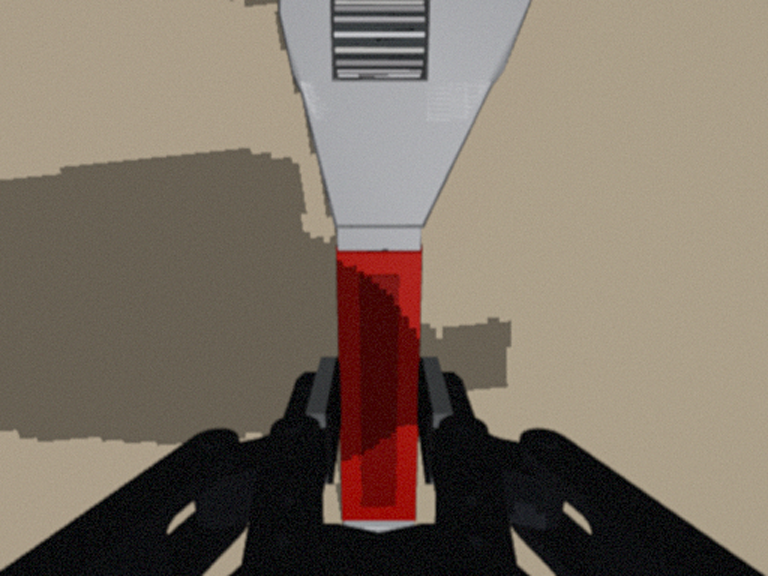

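```bash
python3 - <<'E'
from h import *
a=np.load("pics/w3.npz");b=np.load("pics/w4.npz")
f=lambda c,u,v,z:px2w(c,u/1.5-.2,v/1.5-.2,z)
top=f(a,385,40,.015);bot=f(a,385,96,.015);e=f(a,385,207,.013)
n=np.linalg.norm
print("window",top,bot,n(top-bot),"red edge",e,"edge to worm",n((top+bot)/2-e))
e2=f(b,379,250,.013);b2=f(b,379,80,.015);print("w4 edge",e2,b2,n(e2-b2),n(bot-e))
o=r.get_obs();p=o["tcp_pos"];print(p,"edge ahead of tcp",n((e2-p)[:2]))
E
echo '[0,0,-0.002,0,0,0,0,0,-0.002,0,0,0,0,0,-0.002,0,0,0]' | python3 -m pendant
```

```text
window [ 0.52470101 -0.11254598  0.015     ] [ 0.52265024 -0.13320847  0.015     ] 0.020764010005282513 red edge [ 0.51814464 -0.1788829   0.013     ] edge to worm 0.05631365602547829
w4 edge [ 0.51787455 -0.17893201  0.013     ] [ 0.5224025 -0.1330621  0.015    ] 0.04613622035749224 0.0459396819680088
[ 0.51314741 -0.22663942  0.07890946] edge ahead of tcp 0.04794103642889203
clock: 4.3
tcp_pos: [0.5116, -0.2271, 0.079]
orientation: [2.328, 2.109, 0.0]
contact_force: [1.2, 0.2, -2.5]
grip_width: 0.0244
gripper_force: 29.8
```

```bash
python3 -c "
from h import *
go(.6366,-.0603,.079,113.7)"
```

```text
shift [1.783e-01 1.080e-01 1.000e-04] turn [ 0.     0.    -0.512] yaw now 84.36 dist 0.208
```

```bash

echo '[0.012,0.007,0,0,0,-0.04,0.032,0.02,0,0,0,-0.1,0.055,0.033,0,0,0,-0.16,0.078,0.047,0,0,0,-0.22,0.089,0.054,0,0,0,-0.256]' | python3 -m pendant - 40
python3 -c "
from h import *
go(.6366,-.0603,.079,113.7)"
```

```text
clock: 4.8
tcp_pos: [0.5753, -0.1415, 0.079]
orientation: [2.034, 2.394, 0.002]
contact_force: [0.3, -1.0, 0.6]
grip_width: 0.0249
gripper_force: 44.1
shift [0.0702 0.0736 0.0002] turn [ 0.001 -0.    -0.251] yaw now 99.31 dist 0.102
```

```bash

echo '[0.015,0.016,0,0,0,-0.05,0.03,0.032,0,0,0,-0.1,0.045,0.048,0,0,0,-0.16,0.06,0.063,0,0,0,-0.22,0.07,0.074,0,0,0,-0.251]' | python3 -m pendant
echo '[0,0,0,0,0,0,0,0,0,0,0,0]' | python3 -m pendant
python3 - <<'E'
from h import *
go(.6366,-.0603,.079,113.7)
c=camera_info("wrist");im,d=grab_frame("wrist");np.savez("pics/w5.npz",d=d,im=im,**c)
t,_=grab_frame("top");cv2.imwrite("pics/t5.png",t)
a=cv2.resize(im,None,fx=1.5,fy=1.5,interpolation=cv2.INTER_CUBIC)[:288]
b=cv2.resize(t[155:227,165:357],None,fx=4,fy=4,interpolation=cv2.INTER_CUBIC);cv2.imwrite("pics/c5.png",np.vstack([a,b]))
E
```

```text
clock: 5.3
tcp_pos: [0.6369, -0.0615, 0.079]
orientation: [-1.718, -2.63, 0.0]
contact_force: [-3.5, -5.0, 9.0]
grip_width: 0.0245
gripper_force: 44.8
clock: 5.5
tcp_pos: [0.637, -0.0605, 0.079]
orientation: [1.722, 2.627, 0.006]
contact_force: [1.7, 2.6, 2.7]
grip_width: 0.0243
gripper_force: 44.2
shift [ 0.0003 -0.0003  0.    ] turn [ 0.003 -0.002 -0.003] yaw now 113.51 dist 0.0
```

View pics/c5.png

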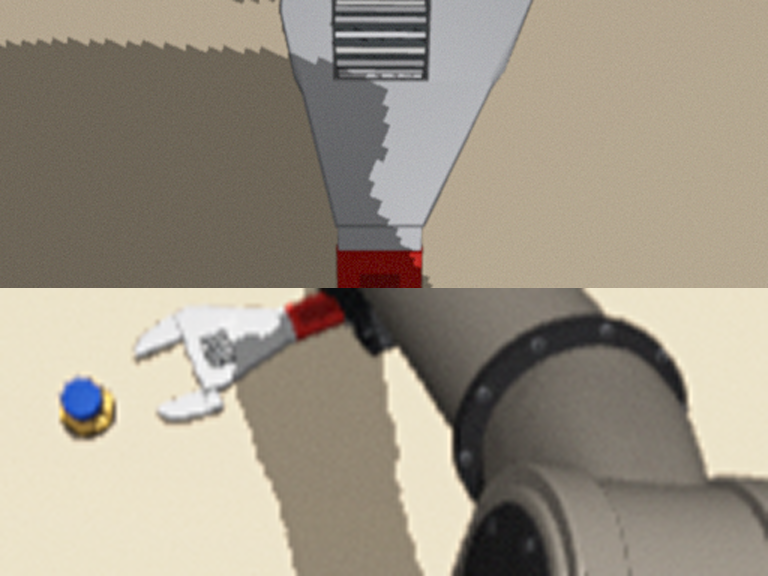

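No slip in the grip (worm window same place); the mouth faces the nut. Check the alignment within the same (top) camera.

```bash
python3 - <<'E'
from h import *
t=camera_info("top");f=lambda u,v,z:px2w(t,165+u/4-.4,155+(v-288)/4-.4,z)[:2]
a=np.radians(113.5);x=np.array([np.cos(a),np.sin(a)]);y=np.array([-x[1],x[0]])
cap=f(82,398,.046);w=f(218,349,.0179);print("cap",cap,"worm",w,"rel",(cap-w)@x-.042,(cap-w)@y)
for u,v in[(137,357),(187,343),(160,405),(215,392)]:
    p=f(u,v,.0145);print((p-cap)@x,(p-cap)@y)
E
```

```text
cap [0.55097373 0.12772535] worm [0.59528245 0.03543943] rel 0.060299788396718325 0.00383483158167066
-0.04635498397144633 -0.021295173086096214
-0.08342802821956691 -0.01730788224559473
-0.04880692283485519 0.017922074088552644
-0.08874046311302297 0.02399000520909674
```

```bash

echo '[0.01,0,0,0,0,-0.003,0.022,0,0,0,0,-0.003,0.034,0,0,0,0,-0.003,0.042,0,0,0,0,-0.003,0.046,0,0,0,0,-0.003]' | python3 -m pendant
echo '[0.004,0,0,0,0,0,0.008,0,0,0,0,0,0.011,0,0,0,0,0,0.013,0,0,0,0,0,0.013,0,0,0,0,0]' | python3 -m pendant
python3 - <<'E'
from h import *
o=r.get_obs();p=o["tcp_pos"];go(*p,113.7);a=np.radians(113.6);print(p[:2]+.1462*np.array([np.cos(a),np.sin(a)]),o["moment"])
t,_=grab_frame("top");w,_=grab_frame("wrist")
b=cv2.resize(t[165:205,165:235],None,fx=10,fy=10,interpolation=cv2.INTER_CUBIC);cv2.imwrite("pics/c6.png",b)
E
```

```text
clock: 6.1
tcp_pos: [0.6173, -0.02, 0.079]
orientation: [1.719, 2.629, -0.001]
contact_force: [0.9, -4.7, 4.6]
grip_width: 0.0245
gripper_force: 44.5
clock: 6.6
tcp_pos: [0.6126, -0.0088, 0.079]
orientation: [1.72, 2.628, -0.001]
contact_force: [0.9, -3.2, 6.6]
grip_width: 0.0246
gripper_force: 44.6
shift [0. 0. 0.] turn [-0.     0.001 -0.002] yaw now 113.6 dist 0.0
[0.55410807 0.12513634] [-0.73148566 -0.42261705 -0.01284746]
```

View pics/c6.png

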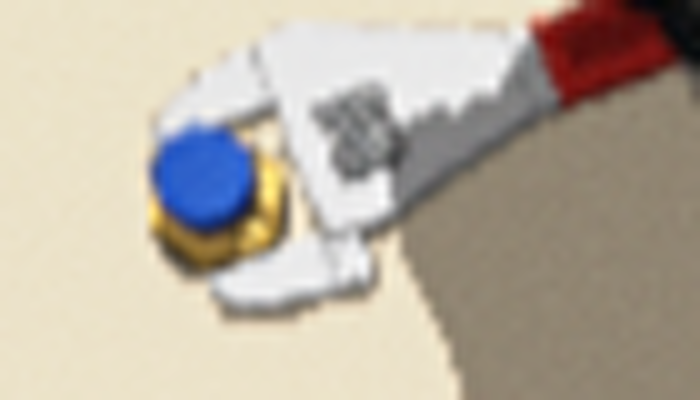

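Nut sits inside the mouth between both jaws, with a few mm gap to the throat (crop columns 280–305). Advance slowly until contact.

```bash

echo '[0.001,0,0,0,0,0,0.002,0,0,0,0,0,0.003,0,0,0,0,0,0.003,0,0,0,0,0]' | python3 -m pendant
echo '[0.001,0,0,0,0,0,0.0015,0,0,0,0,0,0.0015,0,0,0,0,0]' | python3 -m pendant
echo '[0.001,0,0,0,0,0,0.0015,0,0,0,0,0,0.0015,0,0,0,0,0]' | python3 -m pendant

```

```text
clock: 7.1
tcp_pos: [0.6116, -0.0065, 0.079]
orientation: [1.72, 2.628, -0.001]
contact_force: [1.7, -3.8, 6.2]
grip_width: 0.0242
gripper_force: 44.5
clock: 7.4
tcp_pos: [0.6111, -0.0052, 0.079]
orientation: [1.72, 2.627, -0.001]
contact_force: [2.2, -5.0, 5.4]
grip_width: 0.0243
gripper_force: 44.5
clock: 7.7
tcp_pos: [0.6108, -0.0047, 0.079]
orientation: [1.721, 2.626, -0.002]
contact_force: [4.3, -5.5, 6.3]
grip_width: 0.0245
gripper_force: 44.4
```

```bash

echo '[0,0,0,0,0,0,0,0,0,0,0,0,0,0,0,0,0,0,0,0,0,0,0,0]' | python3 -m pendant 0.06
echo '[0,0,-0.04,0,0,0,0,0,-0.04,0,0,0,0,0,-0.04,0,0,0]' | python3 -m pendant
python3 - <<'E'
from h import *
c=camera_info("wrist");im,d=grab_frame("wrist");np.savez("pics/w7.npz",d=d,im=im,**c);cv2.imwrite("pics/w7.png",cv2.resize(im,None,fx=1.5,fy=1.5,interpolation=cv2.INTER_CUBIC))
go(.5691+.004,.0908-.0092,.115,113.6)
E
```

```text
clock: 8.1
tcp_pos: [0.6096, -0.0025, 0.0784]
orientation: [-1.718, -2.628, 0.0]
contact_force: [-0.1, 0.3, 0.1]
grip_width: 0.0597
gripper_force: 0.0
clock: 8.4
tcp_pos: [0.6106, -0.0028, 0.1196]
orientation: [1.719, 2.628, 0.002]
contact_force: [0.1, 0.2, -0.2]
grip_width: 0.0599
gripper_force: 0.0
shift [0.0924 0.0002 0.0037] turn [-0.  0.  0.] yaw now 113.61 dist 0.092
```

View pics/w7.png

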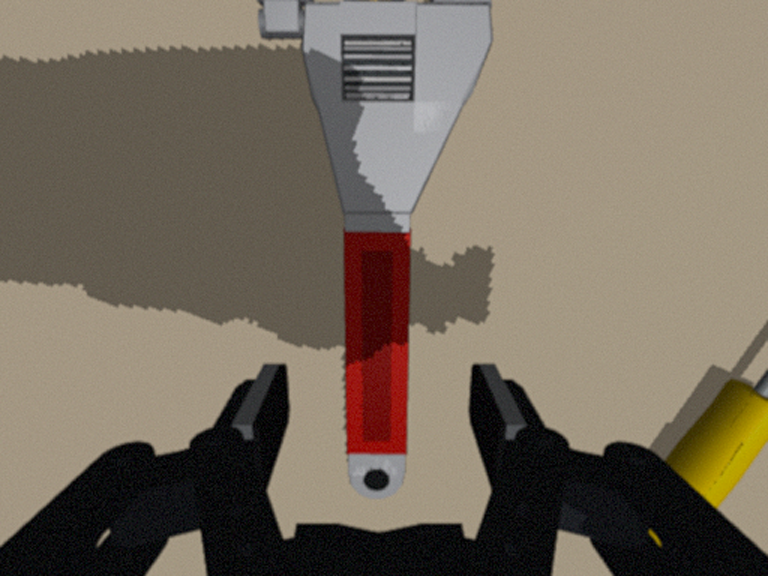

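Wrench stays in place; the worm window centre is at (378,68). Compute its position.

```bash
python3 - <<'E'
from h import *
c=np.load("pics/w7.npz");f=lambda u,v,z:px2w(c,u/1.5-.2,v/1.5-.2,z)[:2]
w=(f(378,36,.015)+f(378,101,.015))/2;e=f(377,232,.013);b=f(376,480,.01);print("worm",w,np.linalg.norm(w-e),"yaw",np.degrees(np.arctan2(*(w-b)[::-1])))
a=np.radians(113.6);x=np.array([np.cos(a),np.sin(a)]);print("origin",w+.042*x)
go(*(w-.009*x),.115,113.6)
E
```

```text
worm [0.56987968 0.09067916] 0.056379408262754185 yaw 113.21050255923883
origin [0.55306502 0.1291664 ]
shift [0.093  0.0008 0.0037] turn [-0.  0.  0.] yaw now 113.61 dist 0.093
```

```bash

echo '[0.03,0,0,0,0,0,0.06,0.001,0,0,0,0,0.085,0.001,0,0,0,0,0.093,0.001,0.003,0,0,0,0.093,0.001,0.01,0,0,0]' | python3 -m pendant 0 20
echo '[0,0,0.005,0,0,0,0,0,0.01,0,0,0,0,0,0.012,0,0,0,0,0,0.012,0,0,0]' | python3 -m pendant
echo '[0,0,0.002,0,0,0,0,0,0.002,0,0,0,0,0,0.002,0,0,0]' | python3 -m pendant
python3 -c "
from h import *
go(.5735,.0824,.0907,113.6)"

```

```text
clock: 8.95
tcp_pos: [0.5735, 0.0835, 0.1083]
orientation: [-1.717, -2.631, -0.0]
contact_force: [-0.5, 0.2, 0.3]
grip_width: 0.0001
gripper_force: 0.0
clock: 9.35
tcp_pos: [0.5739, 0.0815, 0.0962]
orientation: [-1.722, -2.627, 0.001]
contact_force: [0.2, -0.5, -0.0]
grip_width: -0.0
gripper_force: 0.0
clock: 9.65
tcp_pos: [0.574, 0.0824, 0.095]
orientation: [1.72, 2.629, 0.0]
contact_force: [0.7, -0.6, -0.2]
grip_width: 0.0001
gripper_force: 0.0
shift [ 0.0002 -0.0004  0.0043] turn [0. 0. 0.] yaw now 113.6 dist 0.004
```

Ease down to contact.

```bash

echo '[0,0,0.002,0,0,0,0,0,0.003,0,0,0,0,0,0.003,0,0,0]' | python3 -m pendant
echo '[0,0,0.001,0,0,0,0,0,0.001,0,0,0,0,0,0.001,0,0,0]' | python3 -m pendant
echo '[0,0,0.001,0,0,0,0,0,0.001,0,0,0,0,0,0.001,0,0,0]' | python3 -m pendant
```

```text
clock: 9.95
tcp_pos: [0.5738, 0.0825, 0.0917]
orientation: [-1.72, -2.629, 0.0]
contact_force: [0.1, -0.3, -0.2]
grip_width: 0.0002
gripper_force: 0.0
clock: 10.25
tcp_pos: [0.5738, 0.0824, 0.0908]
orientation: [-1.72, -2.629, 0.0]
contact_force: [-0.9, -0.6, -0.2]
grip_width: -0.0001
gripper_force: 0.0
clock: 10.55
tcp_pos: [0.574, 0.0825, 0.0902]
orientation: [1.72, 2.629, 0.0]
contact_force: [-1.4, 0.3, 4.2]
grip_width: -0.0
gripper_force: 2.1
```

```bash

echo '[0,0,0.001,0,0,0,0,0,0.001,0,0,0,0,0,0.001,0,0,0]' | python3 -m pendant
```

```text
clock: 10.85
tcp_pos: [0.5741, 0.0825, 0.0899]
orientation: [1.72, 2.628, 0.0]
contact_force: [-2.8, -1.9, 12.4]
grip_width: -0.0004
gripper_force: 5.9
```

```bash

echo '[0.004,0,0,0,0,0,0.008,0,0,0,0,0,0.012,0,0,0,0,0,0.015,0,0,0,0,0]' | python3 -m pendant
echo '[0.002,0,0,0,0,0,0.003,0,0,0,0,0]' | python3 -m pendant
python3 -c "
from h import *
go(.5735,.0824,.0907,113.6)"
```

```text
clock: 11.25
tcp_pos: [0.5693, 0.0936, 0.0901]
orientation: [1.721, 2.623, -0.003]
contact_force: [-1.2, -7.1, 13.2]
grip_width: 0.0
gripper_force: 6.5
clock: 11.45
tcp_pos: [0.568, 0.0964, 0.0901]
orientation: [1.721, 2.624, -0.003]
contact_force: [-0.6, -7.6, 12.6]
grip_width: 0.0003
gripper_force: 6.5
shift [-0.015  -0.0006 -0.0005] turn [ 0.     0.005 -0.002] yaw now 113.49 dist 0.015
```

```bash

echo '[0,0,-0.006,0,0,0,-0.02,0,-0.006,0,0,0,-0.02,0,-0.006,0,0,0]' | python3 -m pendant
cat > jaw.py <<'E'
from h import *
import sys
k=sys.argv[1];c=camera_info("wrist");im,d=grab_frame("wrist");np.savez(f"pics/j{k}.npz",im=im,d=d,**c)
o=r.get_obs();a=np.radians(113.5);x=np.array([np.cos(a),np.sin(a)]);y=np.array([-x[1],x[0]])
O=np.array([.5527,.1287])
# rectified top view at z=.0145 in wrench axes, 0.25 mm/px: columns x -70..30, rows y -45..45
X=np.arange(-70,30,.25)/1e3;Y=np.arange(-45,45,.25)/1e3;g=np.stack(np.meshgrid(X,Y),-1)
W=np.concatenate([O+g[...,:1]*x+g[...,1:]*y,np.full(g.shape[:2]+(1,),.0145)],-1)
p=W@c["R"].T+c["t"];p=p@c["camera_matrix"].T;uv=(p[...,:2]/p[...,2:]).astype(np.float32)
q=cv2.remap(im,uv[...,0],uv[...,1],cv2.INTER_CUBIC);cv2.imwrite(f"pics/q{k}.png",q)
print("in view",((uv>0)&(uv<[512,384])).all(-1).mean())
import os
f=f"pics/q{int(k)-1}.png"
if os.path.exists(f):
    p=cv2.imread(f)
    for n,(x0,x1,y0,y1) in {"moving":(-18,8,20,34),"fixed":(-18,8,-36,-18),"head":(-55,-25,-20,20),"nut":(-15,15,-12,12)}.items():
        T=p[int((y0+45)*4):int((y1+45)*4),int((x0+70)*4):int((x1+70)*4)]
        s=cv2.matchTemplate(q,T,cv2.TM_CCOEFF_NORMED);_,v,_,l=cv2.minMaxLoc(s);print(n,"moved mm",l[0]/4-70-x0,l[1]/4-45-y0,"score",round(v,3))
E
python3 jaw.py 1
echo '[0,0,0.006,0,0,0,0,0,0.006,0,0,0,0,0,0.006,0,0,0]' | python3 -m pendant
```

```text
clock: 11.75
tcp_pos: [0.5755, 0.0782, 0.0947]
orientation: [1.724, 2.625, -0.001]
contact_force: [-0.8, -0.8, -0.4]
grip_width: -0.0
gripper_force: 0.0
in view 1.0
clock: 12.1
tcp_pos: [0.575, 0.0813, 0.0895]
orientation: [1.719, 2.629, 0.001]
contact_force: [-0.5, -2.8, 9.5]
grip_width: -0.0
gripper_force: 4.9
```

View pics/q1.png

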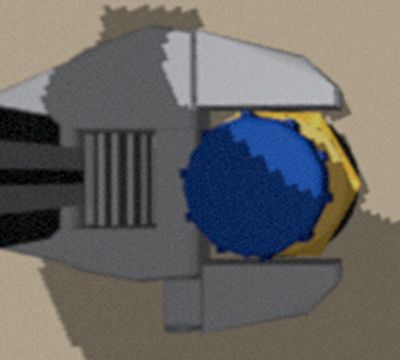

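The rectified view shows both jaws parallel to the nut's flats: fixed face at row 106, moving at 262, so opening ≈ 39 mm and ~3 mm to close. Next stroke.

```bash

echo '[0.003,0,0.0003,0,0,0,0.008,0,0.0003,0,0,0,0.013,0,0.0003,0,0,0,0.018,0,0.0003,0,0,0,0.021,0,0.0003,0,0,0]' | python3 -m pendant
echo '[0,0,-0.006,0,0,0,-0.021,0,-0.006,0,0,0,-0.021,0,-0.006,0,0,0]' | python3 -m pendant
python3 jaw.py 2
echo '[0,0,0.006,0,0,0,0,0,0.006,0,0,0,0,0,0.006,0,0,0]' | python3 -m pendant
```

```text
clock: 12.6
tcp_pos: [0.5674, 0.0989, 0.0899]
orientation: [1.719, 2.625, -0.002]
contact_force: [0.5, -5.9, 12.5]
grip_width: -0.0003
gripper_force: 6.1
clock: 12.9
tcp_pos: [0.5751, 0.0789, 0.0941]
orientation: [1.723, 2.627, -0.002]
contact_force: [-0.4, -0.0, -0.2]
grip_width: 0.0001
gripper_force: 0.0
in view 1.0
moving moved mm 0.0 -1.25 score 0.9
fixed moved mm 0.0 0.0 score 0.988
head moved mm -0.5 0.0 score 0.831
nut moved mm 0.0 0.0 score 0.977
clock: 13.25
tcp_pos: [0.5749, 0.0813, 0.0893]
orientation: [1.719, 2.628, 0.0]
contact_force: [-1.6, -3.2, 12.3]
grip_width: 0.0001
gripper_force: 6.3
```

Moved 1.25 mm. Repeat.

```bash

echo '[0.003,0,0,0,0,0,0.008,0,0,0,0,0,0.013,0,0,0,0,0,0.018,0,0,0,0,0,0.021,0,0,0,0,0]' | python3 -m pendant
echo '[0,0,-0.006,0,0,0,-0.021,0,-0.006,0,0,0,-0.021,0,-0.006,0,0,0]' | python3 -m pendant
python3 jaw.py 3
echo '[0,0,0.006,0,0,0,0,0,0.006,0,0,0,0,0,0.006,0,0,0]' | python3 -m pendant
```

```text
clock: 13.75
tcp_pos: [0.5671, 0.0986, 0.0899]
orientation: [1.719, 2.625, -0.003]
contact_force: [-1.6, -7.0, 15.4]
grip_width: -0.0
gripper_force: 7.7
clock: 14.05
tcp_pos: [0.575, 0.0791, 0.0941]
orientation: [1.723, 2.627, -0.001]
contact_force: [-0.0, -0.9, 1.0]
grip_width: 0.0002
gripper_force: 0.0
in view 1.0
moving moved mm 0.25 -0.25 score 0.718
fixed moved mm 0.5 1.0 score 0.972
head moved mm 1.75 0.5 score 0.783
nut moved mm 0.0 0.0 score 0.989
clock: 14.4
tcp_pos: [0.5749, 0.0814, 0.0894]
orientation: [1.718, 2.629, 0.0]
contact_force: [-2.3, -3.5, 12.7]
grip_width: -0.0003
gripper_force: 6.4
```

```bash

echo '[0.003,0,0,0,0,0,0.008,0,0,0,0,0,0.013,0,0,0,0,0,0.018,0,0,0,0,0,0.021,0,0,0,0,0]' | python3 -m pendant
echo '[0,0,-0.006,0,0,0,-0.021,0,-0.006,0,0,0,-0.021,0,-0.006,0,0,0]' | python3 -m pendant
python3 jaw.py 4

```

```text
clock: 14.9
tcp_pos: [0.5673, 0.0979, 0.0899]
orientation: [1.719, 2.624, -0.004]
contact_force: [-1.2, -9.4, 16.6]
grip_width: 0.0002
gripper_force: 8.6
clock: 15.2
tcp_pos: [0.575, 0.0792, 0.094]
orientation: [1.723, 2.627, -0.001]
contact_force: [-0.4, -1.0, -0.6]
grip_width: -0.0004
gripper_force: 0.0
in view 1.0
moving moved mm 0.0 -0.25 score 0.745
fixed moved mm 0.25 0.5 score 0.975
head moved mm 0.75 0.25 score 0.894
nut moved mm 0.0 0.0 score 0.984
```

```bash

echo '[0,0,0.006,0,0,0,0,0,0.006,0,0,0,0,0,0.006,0,0,0]' | python3 -m pendant
echo '[0.003,0,0,0,0,0,0.008,0,0,0,0,0,0.013,0,0,0,0,0,0.018,0,0,0,0,0,0.021,0,0,0,0,0]' | python3 -m pendant
echo '[0,0,-0.006,0,0,0,-0.021,0,-0.006,0,0,0,-0.021,0,-0.006,0,0,0]' | python3 -m pendant
python3 jaw.py 5
python3 - <<'E'
import cv2,numpy as np
for k in (1,2,3,4,5):
    q=cv2.cvtColor(cv2.imread(f"pics/q{k}.png"),cv2.COLOR_BGR2GRAY).astype(float)
    h=cv2.cvtColor(cv2.imread(f"pics/q{k}.png"),cv2.COLOR_BGR2HSV)[...,1]
    o=[]
    for col in (225,235,300,310,320):   # low saturation = steel; find faces
        s=cv2.blur(h[:,col-4:col+5].astype(np.float32),(9,3)).mean(1)
        m=s>60; a=[i for i in range(80,180) if m[i]]; o.append((col,np.round(s[90:125:5]).tolist(),np.round(s[245:275:5]).tolist()))
    print(k,o[0],o[3])
E
```

```text
clock: 15.55
tcp_pos: [0.575, 0.0811, 0.0892]
orientation: [1.719, 2.628, -0.0]
contact_force: [-1.0, -3.5, 10.9]
grip_width: 0.0001
gripper_force: 5.8
clock: 16.05
tcp_pos: [0.5681, 0.0963, 0.09]
orientation: [1.72, 2.621, -0.006]
contact_force: [1.1, -14.8, 18.5]
grip_width: -0.0001
gripper_force: 8.9
clock: 16.35
tcp_pos: [0.5749, 0.0794, 0.094]
orientation: [1.723, 2.627, -0.001]
contact_force: [0.3, -1.2, -0.0]
grip_width: -0.0002
gripper_force: 0.0
in view 1.0
moving moved mm 0.0 -0.25 score 0.752
fixed moved mm -0.5 0.0 score 0.979
head moved mm -0.25 0.0 score 0.962
nut moved mm 0.0 0.0 score 0.983
1 (225, [7.0, 7.0, 8.0, 6.0, 28.0, 53.0, 47.0], [233.0, 167.0, 49.0, 18.0, 9.0, 7.0]) (310, [5.0, 6.0, 8.0, 14.0, 70.0, 175.0, 159.0], [181.0, 181.0, 114.0, 12.0, 10.0, 5.0])
2 (225, [6.0, 6.0, 8.0, 9.0, 26.0, 52.0, 44.0], [227.0, 177.0, 15.0, 12.0, 9.0, 9.0]) (310, [7.0, 6.0, 6.0, 10.0, 61.0, 181.0, 164.0], [178.0, 189.0, 127.0, 12.0, 8.0, 9.0])
3 (225, [6.0, 7.0, 8.0, 7.0, 11.0, 48.0, 42.0], [223.0, 203.0, 15.0, 12.0, 10.0, 8.0]) (310, [8.0, 7.0, 6.0, 8.0, 44.0, 181.0, 149.0], [176.0, 185.0, 124.0, 11.0, 9.0, 9.0])
4 (225, [6.0, 6.0, 8.0, 7.0, 11.0, 36.0, 53.0], [233.0, 193.0, 13.0, 9.0, 8.0, 6.0]) (310, [6.0, 6.0, 8.0, 7.0, 16.0, 183.0, 158.0], [183.0, 188.0, 124.0, 10.0, 8.0, 8.0])
5 (225, [7.0, 5.0, 7.0, 7.0, 8.0, 32.0, 53.0], [229.0, 209.0, 9.0, 10.0, 11.0, 8.0]) (310, [7.0, 8.0, 7.0, 6.0, 14.0, 179.0, 146.0], [177.0, 188.0, 115.0, 11.0, 7.0, 11.0])
```

The worm stalls now (fingertip skids at ~15 N lateral, jaws no longer moving): closed. Go back to the handle to straddle it near r = 185 mm and push it round.

```bash

echo '[0,0,-0.028,0,0,0,-0.04,0,-0.028,0,0,0,-0.08,0,-0.028,0,0,0,-0.12,0,-0.028,0,0,0,-0.131,0,-0.028,0,0,0]' | python3 -m pendant 0.04
echo '[0,0,0,0,0,0,0,0,0,0,0,0]' | python3 -m pendant
python3 - <<'E'
from h import *
c=camera_info("wrist");im,_=grab_frame("wrist");h=cv2.cvtColor(im,cv2.COLOR_BGR2HSV)
m=((h[...,0]<8)|(h[...,0]>172))&(h[...,1]>150)&(h[...,2]>40);v,u=np.nonzero(m)
W=np.array([px2w(c,a,b,.013)[:2] for a,b in zip(u,v)]);g=W.mean(0);_,_,V=np.linalg.svd(W-g);e=V[0]*np.sign(V[0][1]);N=np.array([.5525,.1282])
yaw=np.degrees(np.arctan2(e[1],e[0]));print(g,"yaw",yaw,"yaw to nut",np.degrees(np.arctan2(*(N-g)[::-1])),len(u),np.ptp((W-g)@e),np.ptp((W-g)@[-e[1],e[0]]))
t=g+e*((N-g)@e-.185);print(t);go(*t,.081,yaw)
E
```

```text
clock: 16.9
tcp_pos: [0.6279, -0.0435, 0.1217]
orientation: [1.726, 2.624, -0.002]
contact_force: [0.2, -1.3, -0.5]
grip_width: 0.0401
gripper_force: 0.0
clock: 17.1
tcp_pos: [0.6263, -0.0367, 0.1221]
orientation: [-1.716, -2.629, -0.002]
contact_force: [-0.0, 0.1, 0.4]
grip_width: 0.0397
gripper_force: 0.0
[ 0.61126014 -0.00310793] yaw 114.51761323874034 yaw to nut 114.10845854128014 7150 0.09969236497308616 0.02596529574518317
[ 0.62833534 -0.04054554]
shift [-0.0049  0.0001  0.0413] turn [ 0.    -0.002 -0.013] yaw now 113.8 dist 0.042
```

```bash

echo '[-0.005,0,0.02,0,0,-0.013,-0.005,0,0.035,0,0,-0.013,-0.005,0,0.0405,0,0,-0.013,-0.005,0,0.0405,0,0,-0.013]' | python3 -m pendant
echo '[0,0,0,0,0,0,0,0,0,0,0,0]' | python3 -m pendant 0.031
cat > chk.py <<'E'
# reads only: angle of TCP round the nut, tangential force (clockwise push reaction), exit 1 if above limit
from h import *
import sys
o=r.get_obs();N=np.array([.5525,.1282]);q=o["tcp_pos"][:2]-N;n=q/np.linalg.norm(q);tc=np.array([n[1],-n[0]]) # clockwise tangent
F=-o["contact_force"][:2]@tc;a=np.degrees(np.arctan2(*(-q)[::-1]));R=Ro.from_rotvec(o["orientation"]).as_matrix()
print("t",round(o["clock"],2),"az",a.round(2),"r",np.linalg.norm(q).round(4),"z",o["tcp_pos"][2].round(4),"Ft",F.round(2),"Fr",(o["contact_force"][:2]@n).round(2),"Fz",o["contact_force"][2].round(1),"tool yaw",np.degrees(np.arctan2(R[1,0],R[0,0])).round(2))
sys.exit(F>float(sys.argv[1]) if len(sys.argv)>1 else 0)
E
python3 chk.py
```

```text
clock: 17.55
tcp_pos: [0.6279, -0.0435, 0.0802]
orientation: [-1.7, -2.638, 0.002]
contact_force: [-0.1, -0.3, -0.3]
grip_width: 0.0397
gripper_force: 0.0
clock: 17.75
tcp_pos: [0.6295, -0.0438, 0.0825]
orientation: [1.702, 2.639, 0.001]
contact_force: [-0.4, -0.6, -0.4]
grip_width: 0.031
gripper_force: 0.0
t 17.75 az 114.13 r 0.1884 z 0.0825 Ft -0.59 Fr 0.34 Fz -0.4 tool yaw 114.35
```

```bash

echo '[0,-0.004,0,0,0,0.02,0.0004,-0.0113,0,0,0,0.06,0.001,-0.019,0,0,0,0.1,0.0017,-0.0254,0,0,0,0.135,0.0024,-0.03,0,0,0,0.16]' | python3 -m pendant; python3 chk.py 5 && echo '[0.0001,-0.0056,0,0,0,0.03,0.0006,-0.015,0,0,0,0.08,0.0013,-0.022,0,0,0,0.12,0.002,-0.028,0,0,0,0.15,0.0024,-0.03,0,0,0,0.16]' | python3 -m pendant; python3 chk.py
```

```text
clock: 18.25
tcp_pos: [0.6011, -0.054, 0.0827]
orientation: [1.91, 2.492, 0.002]
contact_force: [2.0, 1.5, 1.1]
grip_width: 0.0309
gripper_force: 1.2
t 18.25 az 104.94 r 0.1886 z 0.0827 Ft 2.36 Fr -0.9 Fz 1.1 tool yaw 105.07
t 18.25 az 104.94 r 0.1886 z 0.0827 Ft 2.36 Fr -0.9 Fz 1.1 tool yaw 105.07False
```

```bash
sed -i 's/sys.exit(F/sys.exit(int(F/; s/if len(sys.argv)>1 else 0)/) if len(sys.argv)>1 else 0)/' chk.py
echo '[0.0001,-0.0056,0,0,0,0.03,0.0006,-0.015,0,0,0,0.08,0.0013,-0.022,0,0,0,0.12,0.002,-0.028,0,0,0,0.15,0.0024,-0.03,0,0,0,0.16]' | python3 -m pendant; python3 chk.py 5 && echo '[0,-0.004,0,0,0,0.02,0.0003,-0.008,0,0,0,0.043,0.0005,-0.012,0,0,0,0.064,0.0006,-0.015,0,0,0,0.08]' | python3 -m pendant; python3 chk.py
```

```text
clock: 18.75
tcp_pos: [0.5711, -0.0598, 0.0824]
orientation: [2.103, 2.333, 0.001]
contact_force: [2.8, 0.9, 1.1]
grip_width: 0.0312
gripper_force: 1.5
t 18.75 az 95.66 r 0.1889 z 0.0824 Ft 2.91 Fr -0.6 Fz 1.1 tool yaw 95.95
clock: 19.15
tcp_pos: [0.556, -0.0608, 0.082]
orientation: [2.195, 2.247, -0.0]
contact_force: [2.1, 1.2, 2.2]
grip_width: 0.0314
gripper_force: 1.6
t 19.15 az 91.06 r 0.1891 z 0.082 Ft 2.11 Fr -1.14 Fz 2.2 tool yaw 91.34
```

```bash

echo '[0,-0.002,0,0,0,0.0105,0.0001,-0.004,0,0,0,0.021,0.0001,-0.006,0,0,0,0.032,0.0002,-0.0075,0,0,0,0.04]' | python3 -m pendant >/dev/null; python3 chk.py 4.2 && echo '[0,-0.002,0,0,0,0.0105,0.0001,-0.004,0,0,0,0.021,0.0001,-0.0056,0,0,0,0.03]' | python3 -m pendant >/dev/null; python3 chk.py 4.2 && 
echo '[0,-0.0008,0,0,0,0.004,0,-0.0015,0,0,0,0.008]' | python3 -m pendant >/dev/null; python3 chk.py 4.2 && 
echo '[0,-0.0008,0,0,0,0.004,0,-0.0015,0,0,0,0.008]' | python3 -m pendant >/dev/null; python3 chk.py 4.2 && 
echo '[0,-0.0008,0,0,0,0.004,0,-0.0015,0,0,0,0.008]' | python3 -m pendant >/dev/null; python3 chk.py 4.2 && 
echo '[0,-0.0008,0,0,0,0.004,0,-0.0015,0,0,0,0.008]' | python3 -m pendant >/dev/null; python3 chk.py 4.2 && 
echo '[0,-0.0008,0,0,0,0.004,0,-0.0015,0,0,0,0.008]' | python3 -m pendant >/dev/null; python3 chk.py 4.2 && 
echo '[0,-0.0008,0,0,0,0.004,0,-0.0015,0,0,0,0.008]' | python3 -m pendant >/dev/null; python3 chk.py 4.2 && 
echo '[0,-0.0008,0,0,0,0.004,0,-0.0015,0,0,0,0.008]' | python3 -m pendant >/dev/null; python3 chk.py 4.2
```

```text
t 19.55 az 88.82 r 0.1891 z 0.082 Ft 3.68 Fr -0.25 Fz 1.7 tool yaw 89.09
t 19.85 az 87.11 r 0.1891 z 0.082 Ft 2.5 Fr 0.64 Fz 2.1 tool yaw 87.37
t 20.05 az 86.67 r 0.189 z 0.082 Ft 3.69 Fr 0.82 Fz 0.9 tool yaw 86.94
t 20.25 az 86.24 r 0.1891 z 0.082 Ft 3.31 Fr 0.4 Fz 1.9 tool yaw 86.48
t 20.45 az 85.78 r 0.1891 z 0.082 Ft 2.58 Fr 1.04 Fz 0.5 tool yaw 86.02
t 20.65 az 85.31 r 0.1891 z 0.082 Ft 2.68 Fr 0.46 Fz 2.6 tool yaw 85.57
t 20.85 az 84.86 r 0.1891 z 0.082 Ft 3.56 Fr 0.58 Fz 0.7 tool yaw 85.11
t 21.05 az 84.41 r 0.1891 z 0.082 Ft 3.58 Fr 0.35 Fz 1.5 tool yaw 84.65
t 21.25 az 83.94 r 0.1891 z 0.082 Ft 2.63 Fr 0.28 Fz 1.5 tool yaw 84.19
```

```bash

echo '[0,-0.0008,0,0,0,0.004,0,-0.0015,0,0,0,0.008]' | python3 -m pendant >/dev/null; python3 chk.py 4.6 && 
echo '[0,-0.0008,0,0,0,0.004,0,-0.0015,0,0,0,0.008]' | python3 -m pendant >/dev/null; python3 chk.py 4.6 && 
echo '[0,-0.0008,0,0,0,0.004,0,-0.0015,0,0,0,0.008]' | python3 -m pendant >/dev/null; python3 chk.py 4.6 && 
echo '[0,-0.0008,0,0,0,0.004,0,-0.0015,0,0,0,0.008]' | python3 -m pendant >/dev/null; python3 chk.py 4.6 && 
echo '[0,-0.0008,0,0,0,0.004,0,-0.0015,0,0,0,0.008]' | python3 -m pendant >/dev/null; python3 chk.py 4.6 && 
echo '[0,-0.0008,0,0,0,0.004,0,-0.0015,0,0,0,0.008]' | python3 -m pendant >/dev/null; python3 chk.py 4.6 && 
echo '[0,-0.0008,0,0,0,0.004,0,-0.0015,0,0,0,0.008]' | python3 -m pendant >/dev/null; python3 chk.py 4.6 && 
echo '[0,-0.0008,0,0,0,0.004,0,-0.0015,0,0,0,0.008]' | python3 -m pendant >/dev/null; python3 chk.py 4.6 && 
echo '[0,-0.0008,0,0,0,0.004,0,-0.0015,0,0,0,0.008]' | python3 -m pendant >/dev/null; python3 chk.py 4.6 && 
echo '[0,-0.0008,0,0,0,0.004,0,-0.0015,0,0,0,0.008]' | python3 -m pendant >/dev/null; python3 chk.py 4.6 && 
echo '[0,-0.0008,0,0,0,0.004,0,-0.0015,0,0,0,0.008]' | python3 -m pendant >/dev/null; python3 chk.py 4.6 && 
echo '[0,-0.0008,0,0,0,0.004,0,-0.0015,0,0,0,0.008]' | python3 -m pendant >/dev/null; python3 chk.py 4.6
```

```text
t 21.45 az 83.49 r 0.189 z 0.082 Ft 2.61 Fr 0.65 Fz 0.8 tool yaw 83.74
t 21.65 az 83.04 r 0.1891 z 0.082 Ft 2.1 Fr 0.22 Fz 1.1 tool yaw 83.27
t 21.85 az 82.59 r 0.189 z 0.082 Ft 2.3 Fr -0.3 Fz 0.1 tool yaw 82.82
t 22.05 az 82.13 r 0.1891 z 0.082 Ft 3.91 Fr 0.21 Fz 0.5 tool yaw 82.36
t 22.25 az 81.68 r 0.1891 z 0.082 Ft 2.28 Fr 0.61 Fz 1.2 tool yaw 81.9
t 22.45 az 81.23 r 0.1891 z 0.082 Ft 2.96 Fr -0.09 Fz 1.2 tool yaw 81.44
t 22.65 az 80.77 r 0.1891 z 0.082 Ft 3.36 Fr -0.39 Fz 1.6 tool yaw 80.99
t 22.85 az 80.32 r 0.1891 z 0.082 Ft 2.95 Fr -0.75 Fz 1.5 tool yaw 80.53
t 23.05 az 79.86 r 0.1891 z 0.082 Ft 3.54 Fr -0.24 Fz 0.0 tool yaw 80.07
t 23.25 az 79.41 r 0.1891 z 0.082 Ft 2.46 Fr -0.78 Fz 0.6 tool yaw 79.61
t 23.45 az 78.95 r 0.1891 z 0.082 Ft 2.42 Fr -0.84 Fz 1.1 tool yaw 79.15
t 23.65 az 78.5 r 0.1891 z 0.082 Ft 2.48 Fr -0.11 Fz 1.5 tool yaw 78.7
```

```bash

echo '[0,-0.0008,0,0,0,0.004,0,-0.0015,0,0,0,0.008]' | python3 -m pendant >/dev/null; python3 chk.py 4.6 && 
echo '[0,-0.0008,0,0,0,0.004,0,-0.0015,0,0,0,0.008]' | python3 -m pendant >/dev/null; python3 chk.py 4.6 && 
echo '[0,-0.0008,0,0,0,0.004,0,-0.0015,0,0,0,0.008]' | python3 -m pendant >/dev/null; python3 chk.py 4.6 && 
echo '[0,-0.0008,0,0,0,0.004,0,-0.0015,0,0,0,0.008]' | python3 -m pendant >/dev/null; python3 chk.py 4.6 && 
echo '[0,-0.0008,0,0,0,0.004,0,-0.0015,0,0,0,0.008]' | python3 -m pendant >/dev/null; python3 chk.py 4.6 && 
echo '[0,-0.0008,0,0,0,0.004,0,-0.0015,0,0,0,0.008]' | python3 -m pendant >/dev/null; python3 chk.py 4.6 && 
echo '[0,-0.0008,0,0,0,0.004,0,-0.0015,0,0,0,0.008]' | python3 -m pendant >/dev/null; python3 chk.py 4.6 && 
echo '[0,-0.0008,0,0,0,0.004,0,-0.0015,0,0,0,0.008]' | python3 -m pendant >/dev/null; python3 chk.py 4.6 && 
echo '[0,-0.0008,0,0,0,0.004,0,-0.0015,0,0,0,0.008]' | python3 -m pendant >/dev/null; python3 chk.py 4.6 && 
echo '[0,-0.0008,0,0,0,0.004,0,-0.0015,0,0,0,0.008]' | python3 -m pendant >/dev/null; python3 chk.py 4.6 && 
echo '[0,-0.0008,0,0,0,0.004,0,-0.0015,0,0,0,0.008]' | python3 -m pendant >/dev/null; python3 chk.py 4.6 && 
echo '[0,-0.0008,0,0,0,0.004,0,-0.0015,0,0,0,0.008]' | python3 -m pendant >/dev/null; python3 chk.py 4.6
```

```text
t 23.85 az 78.05 r 0.1891 z 0.082 Ft 2.28 Fr -1.67 Fz 0.3 tool yaw 78.24
t 24.05 az 77.59 r 0.1891 z 0.082 Ft 2.51 Fr -1.09 Fz 0.6 tool yaw 77.78
t 24.25 az 77.13 r 0.1891 z 0.082 Ft 2.2 Fr -1.69 Fz 0.3 tool yaw 77.32
t 24.45 az 76.69 r 0.1891 z 0.082 Ft 1.72 Fr -1.36 Fz 0.2 tool yaw 76.87
t 24.65 az 76.23 r 0.1891 z 0.082 Ft 2.65 Fr -2.6 Fz 0.9 tool yaw 76.41
t 24.85 az 75.79 r 0.1892 z 0.082 Ft 2.39 Fr -2.19 Fz 0.0 tool yaw 75.95
t 25.05 az 75.46 r 0.1891 z 0.0821 Ft 4.79 Fr -1.8 Fz -1.4 tool yaw 75.49
t 25.05 az 75.46 r 0.1891 z 0.0821 Ft 4.79 Fr -1.8 Fz -1.4 tool yaw 75.49
t 25.05 az 75.46 r 0.1891 z 0.0821 Ft 4.79 Fr -1.8 Fz -1.4 tool yaw 75.49
t 25.05 az 75.46 r 0.1891 z 0.0821 Ft 4.79 Fr -1.8 Fz -1.4 tool yaw 75.49
t 25.05 az 75.46 r 0.1891 z 0.0821 Ft 4.79 Fr -1.8 Fz -1.4 tool yaw 75.49
t 25.05 az 75.46 r 0.1891 z 0.0821 Ft 4.79 Fr -1.8 Fz -1.4 tool yaw 75.49
```

```bash

echo '[0,0,0,0,0,0,0,0,0,0,0,0]' | python3 -m pendant >/dev/null; python3 chk.py 5.5 && echo '[0,-0.0004,0,0,0,0,0,-0.0004,0,0,0,0]' | python3 -m pendant >/dev/null; python3 chk.py
```

```text
t 25.25 az 75.45 r 0.1891 z 0.0821 Ft 3.18 Fr -2.25 Fz -1.4 tool yaw 75.51
t 25.45 az 75.36 r 0.1891 z 0.0821 Ft 4.96 Fr -2.46 Fz -1.2 tool yaw 75.51
```

```bash

echo '[0,-0.0003,0,0,0,0,0,-0.0005,0,0,0,0,0,-0.0005,0,0,0,0]' | python3 -m pendant >/dev/null; python3 chk.py 5.4 && echo '[0,-0.0003,0,0,0,0,0,-0.0005,0,0,0,0,0,-0.0005,0,0,0,0]' | python3 -m pendant >/dev/null; python3 chk.py
```

```text
t 25.75 az 75.28 r 0.1891 z 0.0822 Ft 4.26 Fr -2.37 Fz -1.1 tool yaw 75.5
t 26.05 az 75.2 r 0.1891 z 0.0823 Ft 6.73 Fr -2.64 Fz -0.9 tool yaw 75.5
```

Firmly at the stop (≈1.2 N m). Back off, open and lift clear, then verify numerically.

```bash

echo '[0,0.001,0,0,0,0,0,0.002,0,0,0,0,0,0.0035,0,0,0,0,0,0.0035,0,0,0,0]' | python3 -m pendant 0.045
echo '[0,0,-0.03,0,0,0,0,0,-0.06,0,0,0,0,0,-0.1,0,0,0,0,0,-0.13,0,0,0,0,0,-0.13,0,0,0]' | python3 -m pendant
python3 - <<'E'
from h import *
c=camera_info("wrist");im,d=grab_frame("wrist");h=cv2.cvtColor(im,cv2.COLOR_BGR2HSV)
m=((h[...,0]<8)|(h[...,0]>172))&(h[...,1]>150)&(h[...,2]>40);v,u=np.nonzero(m)
W=np.array([px2w(c,a,b,.013)[:2] for a,b in zip(u,v)]);g=W.mean(0);_,_,V=np.linalg.svd(W-g);e=V[0]*np.sign(V[0][1]);N=np.array([.5525,.1282])
q=(W-g)@e;front=g+e*q.max();print(g,"yaw",np.degrees(np.arctan2(e[1],e[0])),"len",np.ptp(q),"front",front)
O=front+e*(.0563+.042);print("origin",O,"off nut mm",(O-N)*1e3)
im,_=grab_frame("top");np.save("pics/tend.npy",im);a=cv2.imread("pics/top0.png")
df=cv2.absdiff(im,a).max(2)
t=camera_info("top")
for n,u,v in[("spare",139,188),("reel",142,221),("mug",136,152),("bowl",135,265),("sponge",356,244),("driver",220,114),("soap",160,115)]:print(n,int((df[v-12:v+12,u-12:u+12]>40).sum()))
E
```

```text
clock: 26.45
tcp_pos: [0.5062, -0.0556, 0.0818]
orientation: [-2.484, -1.923, 0.002]
contact_force: [-0.3, 0.2, 0.1]
grip_width: 0.045
gripper_force: 0.0
clock: 26.95
tcp_pos: [0.5086, -0.0554, 0.2159]
orientation: [2.48, 1.92, 0.008]
contact_force: [-0.1, -0.7, -0.9]
grip_width: 0.0448
gripper_force: 0.0
[ 0.5180601  -0.01284518] yaw 76.64040241261851 len 0.09905878407420685 front [0.52894123 0.03297231]
origin [0.55165462 0.12861222] off nut mm [-0.84538186  0.41221923]
spare 0
reel 0
mug 0
bowl 0
sponge 0
driver 0
soap 0
```

```bash
python3 -c "
from h import *
print(r.hand_in())"
```

```text
the job is handed in; nothing more can be done
None
```

I closed the wrench on the backnut and swung it about 0.66 rad clockwise to its stop (about 1.2 N m by my force reading). I then let go, with the wrench lying on the nut and none of the bystanders moved in the top image, and handed the job in at about 27 s. The hand-in returned no verdict, and I did not re-measure the jaw opening after the swing.

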